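# Clamp a spacer set in the bench caliper to the right force

## Task

Load the steel bush, the aluminium step block and the brass shim plate, in any order, into the channel of the bench caliper, each standing upright on the channel floor with its wide face towards the jaws, and let go of them while the needle is still below the green band. Then slide the orange-tabbed jaw shut on the row until the dial needle stands in the green band, never letting it reach the red, and leave it clamped there. Leave the other things on the bench where they are.

Things in the scene. Friction and masses are not known exactly. Their poses are not given: they have to be found in the camera images.
- caliper: bench caliper, fixed: green base 100 mm wide (x), 300 long (y -135 to +165), 22 high. Its steel channel runs along y: floor 30 mm above the bench, 54 wide between side lips 5 high, 4 thick. Sprung anvil at the +y end, face 39 tall, 46 wide, with green housing and dial behind it, top 90 mm above the bench; sliding jaw at the -y end. Origin on the bench below the midline
- channel (a point): point on the channel floor on the midline, 30 mm above the caliper's origin; y along the channel towards the anvil, z up
- anvil_face (a point): centre of the anvil's face, 20 mm above the channel floor; the face looks to -y of the caliper. The anvil gives way to +y up to 8 mm against a spring of about 1.5 N per mm, starting at 0
- jaw_face (a point): centre of the sliding jaw's face, 20 mm above the channel floor; it looks to +y of the caliper. The dark steel jaw is 50 mm wide (x), 22 mm thick and its top is 42 mm above the channel floor
- jaw_tab (a point): centre of the top of the orange tab on the jaw, 64 mm above the channel floor (94 mm above the bench), 11 mm behind the jaw face; the tab is 24 mm (x) by 14 mm (y, sliding direction) and stands 22 mm above the jaw
- jaw (a joint): travel of the jaw towards the anvil in m: 0 is fully open (160 mm between the faces), at most 0.100. It slides stiffly (about 9 N) and stays where it is left
- needle (a joint): angle in rad of the black dial needle, clockwise seen from above; it shows the force on the anvil: 0 is no force (needle towards -x of the caliper), about 0.52 rad per mm of anvil travel (0.35 rad per N); green band from 1.05 to 2.09, red from 3.14 on
- dial (a point): centre of the white dial face (68 mm across), which looks up
- bush: turned steel bush standing on its end, 40 mm diameter, 38 mm tall; origin under its centre
- step_block: milled aluminium step block standing on its foot: 44 mm wide (x), 30 mm thick (y), the foot 22 mm high; above it on the +y side a 16 mm thick step rises to 38 mm. Wide faces look along y. Origin under the centre of the foot
- shim: brass shim plate standing on edge: 44 mm wide (x), 14 mm thick (y), 38 mm tall. Wide faces look along y. Origin under its centre
- punch: dark steel headed pin standing on its 28 mm head, 22 mm diameter, 45 mm tall; origin under its centre (not part of the job)
- electrode: copper block 50 x 40 x 20 mm with an upright rib, 41 mm tall in all; origin under its centre (not part of the job)
- pliers: orange-handled pliers lying flat, 155 mm long, 14 mm thick; origin mid-length (not part of the job)
- screwdriver: screwdriver lying flat; origin near its middle (not part of the job)
- cup: white plastic cup, 76 mm across, 70 mm tall; origin under its centre (not part of the job)
- oil: black oil bottle with a steel cap, 52 mm diameter, 130 mm tall; origin under its centre (not part of the job)
Mind the look-alikes: they are no part of the job. Several things look just like the shim: the one meant starts nearest to the robot's base.

How it is judged:
On the way:
1. all three parts stand upright in the channel between the jaws, wide faces towards the jaws, let go, with the needle still below the green band (z of bush in the frame of channel between -0.003 and 0.003 m and x of bush in the frame of channel between -0.01 and 0.01 m and angle between each of bush, step_block, shim's own z axis and vertical below 0.1 rad and y of bush in the frame of jaw_face above 0.017 m and y of bush in the frame of anvil_face below -0.017 m and linear speed of each of bush, step_block, shim below 0.02 m/s and z of step_block in the frame of channel between -0.003 and 0.003 m and x of step_block in the frame of channel between -0.01 and 0.01 m and y of step_block in the frame of jaw_face above 0.012 m and y of step_block in the frame of anvil_face below -0.012 m and angle between the y axis of each of step_block, shim and the y axis of channel, either way round below 0.15 rad and z of shim in the frame of channel between -0.003 and 0.003 m and x of shim in the frame of channel between -0.01 and 0.01 m and y of shim in the frame of jaw_face above 0.004 m and y of shim in the frame of anvil_face below -0.004 m and value of joint needle below 1 rad and contact force between the fingers and bush below 0.1 N and contact force between the fingers and step_block below 0.1 N and contact force between the fingers and shim below 0.1 N), for 0.2 s.
At the end, for the whole second after the job is handed in: needle in the green band (1.0 to 2.15 rad), jaw let go and still; all three parts rest between the jaw faces, on the channel floor (3 mm), within 10 mm of its midline, upright within 0.1 rad; wide faces of step block and shim square to the channel within 0.15 rad (z of bush in the frame of channel between -0.003 and 0.003 m and x of bush in the frame of channel between -0.01 and 0.01 m and angle between each of bush, step_block, shim's own z axis and vertical below 0.1 rad and y of bush in the frame of jaw_face above 0.017 m and y of bush in the frame of anvil_face below -0.017 m and linear speed of each of bush, step_block, shim below 0.02 m/s and z of step_block in the frame of channel between -0.003 and 0.003 m and x of step_block in the frame of channel between -0.01 and 0.01 m and y of step_block in the frame of jaw_face above 0.012 m and y of step_block in the frame of anvil_face below -0.012 m and angle between the y axis of each of step_block, shim and the y axis of channel, either way round below 0.15 rad and z of shim in the frame of channel between -0.003 and 0.003 m and x of shim in the frame of channel between -0.01 and 0.01 m and y of shim in the frame of jaw_face above 0.004 m and y of shim in the frame of anvil_face below -0.004 m and value of joint needle between 1 and 2.15 rad and velocity of joint jaw between -0.005 and 0.005 m/s); the robot touches nothing.
It fails at once if the needle reaches the red (value of joint needle above 3.14 rad).
It fails at once if a bystander is moved more than 40 mm (distance of any of punch, electrode, pliers, screwdriver, cup, oil from where it was at the start of the episode above 0.04 m).
It also fails if it takes over 72 s, if anything falls off the work surface, if the arm or the gripper's body presses on something with over 40 N, if the wrist force passes 120 N, or if a joint passes its speed limit or range.

## Robot

A 6-joint arm with a two-finger parallel gripper is mounted at the origin on the work surface. World frame = base frame: x ahead of the robot, y to its left, z up, the work surface at z = 0. Lengths are in m, angles in rad, forces in N, time in s.
With the tool pointing down it reaches from about 0.3 to 0.825 m from the base axis. Payload 5.4 kg.
Tool frame: the origin (TCP) lies midway between the tips of the shut fingers; the grasp point (between the pads) lies 19 mm behind it; z points along the fingers, y is the line along which they close (so a half turn about z gives the same grasp; the last joint's range is limited). The gripper opens to 92 mm and grips with 3 to 60 N. Pads are 20 mm wide; open, the fingers measure 128 mm over their backs; the gripper's body (75 mm by 189 mm) begins 69 mm behind the grasp point.
Start: joints at [1.023, 0.158, 1.597, -0, 1.386, -0.21], TCP at [0.191, 0.542, 0.182] pointing down, gripper open.
Joint ranges: [-2.91, 2.91], [-0.94, 2.29], [0.18, 2.7], [-1.29, 4.43], [0.17, 2.64], [-3, 3]. Speed limits (rad/s): [2.57, 2.57, 3.14, 3.14, 3.14, 3.14].

## Interface

Orientations are given as [roll, pitch, yaw] about the fixed x, y, z axes, in that order (R = Rz(yaw) Ry(pitch) Rx(roll)).
In Python, from plant import sensors, viewer, ticket gives the robot as it stands. The module is installed in compiled form; this text tells all that it offers.
- The arm moves only by the tool send_rows, never from a script. Its arguments are lists of equal length, an entry for each row: "gripper": the opening, from 0 (shut) to 1 (fully open); "delta_pos": the shift along the tool's x, y, z each as a share of 0.5 m, from -1 to 1, a list of three; "delta_rot": the turn, a rotation vector about the tool's x, y, z each as a share of 360 degrees, from -1 to 1, a list of three. A call has 1 to 8 rows; each row is the pose to reach, as a shift and turn from the pose commanded when the call began, along the tool's axes at that moment, turning the shorter way round; what a row does not reach only later rows make up. A row lasts 1/8 s, in which the tool goes at most 62.5 mm and 10.7 degrees, less where a joint would pass 70% of its speed; a pose out of reach is approached as far as the arm can. A call with a number of a shift or a turn outside -1 to 1 is refused whole. A call with a gripper value outside its range is refused whole. The fingers move at their own pace and stop on an object; "squeeze" is the grip in N (left out, the last holds). Time passes only in rows, so rows that repeat a pose let the fingers close. It gives the time, the measured TCP pose, the force, the opening and the grip force at its end, in the units of the state.
- sensors.read_state(): the state, without advancing time (a new reading comes with each control period).
- viewer.snapshot(name): name is "scene" or "top" or "wrist"; returns a dict with "img" (420x560x3 uint8, red, green, blue), "mtx" (3x3 intrinsics, pixels), "cam_to_world" (4x4, takes a point from camera to world coordinates); the wrist camera has in their place "mount" (4x4, takes a point from camera to tool coordinates, whose origin is the TCP and whose axes are the flange's). Camera axes: x right, y down, z forward; pixel columns grow to the right and rows downward; lengths in m; the calibration is good to about 2 mm. A picture is of the moment at which its call begins: read the wrist's pose just before it. There is no depth.
- ticket.close_job(): hands the job in; it is judged then, once.
The state is a dict: "clock": time; "q": joint angles; "joint_velocities": joint speeds; "effort": joint torques, N m; "ee_pos": TCP position; "tcp_rot": TCP orientation; "wrist_force": force on the tool from outside, world axes, zero at the start; "ft_torque": the same for the moment, N m; "gripper_width": finger opening in m; "finger_force": force on a finger pad.
Only numpy, scipy, OpenCV 4.12 (cv2) and the standard library are available. Lean on these libraries where they do the work, as an engineer would, in place of code of your own. Each camera call takes 0.05 s, during which the arm holds its last target. There are 200 camera calls.

## Working session

There is one attempt and no reset: what is moved stays moved. The work goes in short steps, Python scripts to look and compute and a tool call to move; the robot and the scene stay as the last step left them, time stands still between calls to the robot, and variables do not carry over. Pictures are saved under pics/ and viewed, at most 10 in all, crops included, and the job is handed in when it is done.

Besides the shell and the picture viewer there is one more tool, called as a command line: name --argument value ..., lists and objects as JSON in quotes. send_rows: Moves the arm, as the interface text tells. Shift numbers are shares of 0.5 m and turn numbers shares of 360 degrees, none past 1 either way. Its arguments: {"type":"object","properties":{"gripper":{"type":"array"},"delta_pos":{"type":"array"},"delta_rot":{"type":"array"},"squeeze":{"type":"number"}},"required":["gripper","delta_pos","delta_rot"]}

```bash
mkdir -p pics
cat > h.py <<'E'
import numpy as np, cv2
from plant import sensors, viewer, ticket
from scipy.spatial.transform import Rotation as R
def tool():
    s=sensors.read_state(); T=np.eye(4); T[:3,3]=s["ee_pos"]; T[:3,:3]=R.from_euler("xyz",s["tcp_rot"]).as_matrix(); return T
def snap(n):
    T=tool(); d=viewer.snapshot(n); C=np.array(d["cam_to_world"]) if n!="wrist" else T@np.array(d["mount"])
    return d["img"],np.array(d["mtx"]),C
def ray(K,C,u,v,z):
    d=C[:3,:3]@np.linalg.inv(K)@[u,v,1]; return C[:3,3]+d*(z-C[2,3])/d[2]
def save(n,im): cv2.imwrite("pics/"+n,cv2.cvtColor(im,cv2.COLOR_RGB2BGR))
E
python3 - <<'E'
from h import *
for n in("scene","top"):
    im,K,C=snap(n); save(n+"0.png",im); np.savez(n+"0.npz",im=im,K=K,C=C); print(n,K[0,0],C.round(3).tolist())
s=sensors.read_state(); print(s)
a=cv2.imread("pics/top0.png"); cv2.imwrite("pics/top0b.png",cv2.resize(a,(800,600),interpolation=cv2.INTER_CUBIC))
E
```

```text
scene 431.5170921026267 [[0.386, 0.764, -0.518, 1.068], [0.923, -0.327, 0.204, -0.204], [-0.013, -0.557, -0.831, 0.926], [0.0, 0.0, 0.0, 1.0]]
top 415.6636061842896 [[0.022, -0.982, 0.189, 0.333], [-1.0, -0.024, -0.011, 0.001], [0.016, -0.189, -0.982, 1.258], [0.0, 0.0, 0.0, 1.0]]
{'clock': 0.1, 'q': array([ 1.02291916e+00,  1.58994832e-01,  1.59807995e+00, -2.91435504e-05,
        1.38620068e+00, -2.10097038e-01]), 'joint_velocities': array([ 0.00053086, -0.00131732, -0.00435176,  0.00114785, -0.00084463,
       -0.00190431]), 'effort': array([-2.60654706e-04, -3.86504209e+01, -3.22961104e+01,  7.02618482e-02,
        3.39034887e-02, -8.50912897e-06]), 'ee_pos': array([0.19025359, 0.54196446, 0.18142568]), 'tcp_rot': array([-3.13994088e+00, -3.22948088e-04,  2.80381763e+00]), 'wrist_force': array([ 0.60620065, -0.45850586,  0.75721455]), 'ft_torque': array([ 0.01204724,  0.01176992, -0.07069058]), 'finger_force': 0.0, 'gripper_width': 0.09184980026325508}
```

View pics/top0b.png

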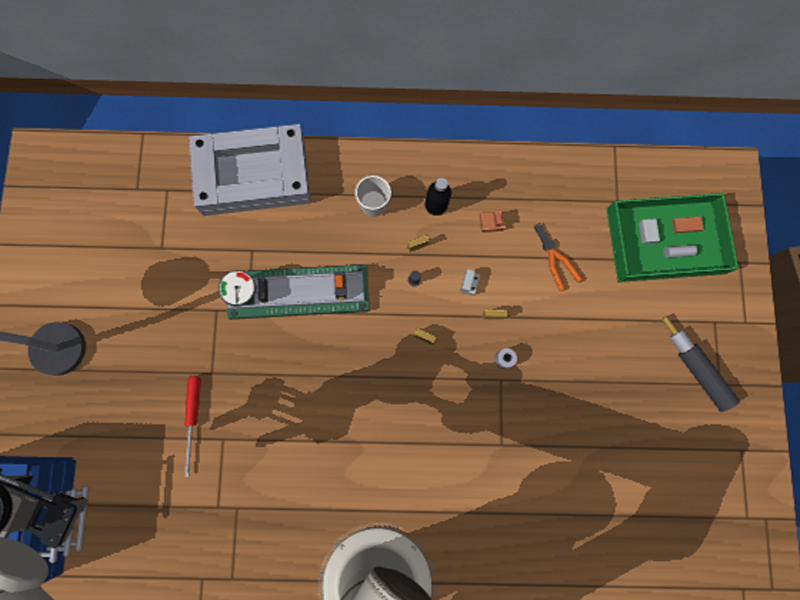

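View pics/scene0.png

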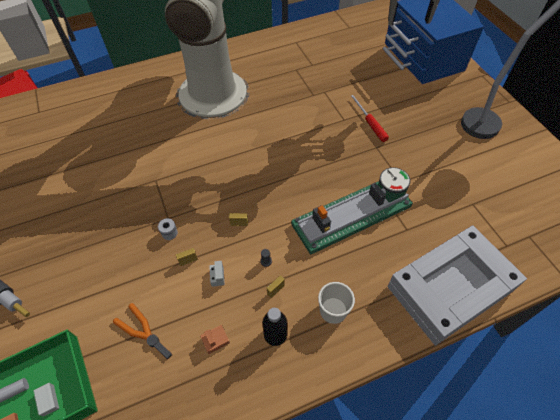

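The top view (800x600) shows the caliper at about (297,291) with its dial at (237,288) and orange tab at (340,286). The bush is at (507,357) and the step block at (470,281). There are three shim-like brass plates, at (419,242), (496,313) and (425,335). I'll compute each one's distance from the base, confirm with a crop, and measure the parts.

Run:
```python
from h import *
for n in("top","scene"):
    d=np.load(n+"0.npz"); im,K,C=d["im"],d["K"],d["C"]; hsv=cv2.cvtColor(im,cv2.COLOR_RGB2HSV)
    H,S,V=cv2.split(hsv)
    ms={"brass":((H>=18)&(H<32)&(S>110)&(V>60)),"green":((H>55)&(H<90)&(S>90)&(V>30)),"grey":((S<45)&(V>110)),"orange":((H<14)&(S>215)&(V>130))}
    for k,m in ms.items():
        m=m.astype(np.uint8); c,_=cv2.findContours(m,cv2.RETR_EXTERNAL,cv2.CHAIN_APPROX_NONE)
        for q in c:
            a=cv2.contourArea(q)
            if a<25: continue
            r=cv2.minAreaRect(q); u,v=r[0]
            p=ray(K,C,u,v,.038 if k!="green" else .022)
            if not(.25<p[0]<.8 and abs(p[1])<.5): continue
            box=cv2.boxPoints(r); w=np.array([ray(K,C,*b,.038 if k!="green" else .022)[:2] for b in box]).round(3).tolist()
            print(n,k,int(a),np.round(r[0]),p[:2].round(3),"dist",np.hypot(*p[:2]).round(3),w if k in("green","brass") else np.round(r[1]))
d=np.load("top0.npz"); save("crop1.png",cv2.resize(d["im"][150:270,140:390],(800,384),interpolation=cv2.INTER_CUBIC))
```

```text
top brass 60 [297. 235.] [ 0.489 -0.088] dist 0.497 [[0.489, -0.064], [0.506, -0.071], [0.488, -0.113], [0.471, -0.105]]
top brass 77 [346. 220.] [ 0.539 -0.234] dist 0.588 [[0.546, -0.21], [0.547, -0.258], [0.532, -0.258], [0.531, -0.21]]
top brass 53 [292. 170.] [ 0.69  -0.072] dist 0.693 [[0.691, -0.047], [0.708, -0.091], [0.689, -0.098], [0.671, -0.054]]
top green 425 [205. 217.] [0.54  0.187] dist 0.572 [[0.539, 0.327], [0.561, 0.048], [0.541, 0.046], [0.52, 0.324]]
top green 43 [185. 191.] [0.618 0.254] dist 0.668 [[0.62, 0.292], [0.628, 0.217], [0.615, 0.215], [0.608, 0.291]]
top green 33 [255. 201.] [0.592 0.039] dist 0.594 [[0.639, 0.047], [0.639, 0.034], [0.546, 0.032], [0.546, 0.044]]
top grey 139 [354. 250.] [ 0.449 -0.255] dist 0.516 [12. 15.]
top grey 940 [211. 201.] [0.584 0.171] dist 0.609 [22. 86.]
top grey 328 [166. 202.] [0.578 0.304] dist 0.653 [25. 22.]
top grey 107 [329. 197.] [ 0.606 -0.183] dist 0.633 [10. 17.]
top grey 464 [260. 135.] [0.799 0.028] dist 0.799 [24. 25.]
scene brass 196 [275. 286.] [ 0.7   -0.072] dist 0.704 [[0.699, -0.101], [0.676, -0.052], [
[... 246 characters left out ...]
.492, -0.062], [0.527, -0.075]]
scene green 858 [354. 226.] [0.625 0.167] dist 0.647 [[0.548, 0.033], [0.604, 0.339], [0.7, 0.298], [0.644, 0.009]]
scene green 83 [396. 196.] [0.585 0.308] dist 0.661 [[0.562, 0.293], [0.581, 0.338], [0.608, 0.322], [0.589, 0.277]]
scene grey 102 [274. 314.] [ 0.758 -0.099] dist 0.764 [11. 12.]
scene grey 938 [336. 299.] [0.78  0.037] dist 0.78 [36. 34.]
scene grey 203 [216. 271.] [ 0.615 -0.181] dist 0.641 [20. 13.]
scene grey 163 [166. 225.] [ 0.45  -0.256] dist 0.518 [14. 16.]
scene grey 55 [305. 220.] [0.57 0.06] dist 0.573 [ 9. 15.]
scene grey 810 [346. 209.] [0.581 0.166] dist 0.605 [26. 59.]
scene grey 378 [395. 178.] [0.545 0.326] dist 0.636 [21. 28.]
```

View pics/crop1.png

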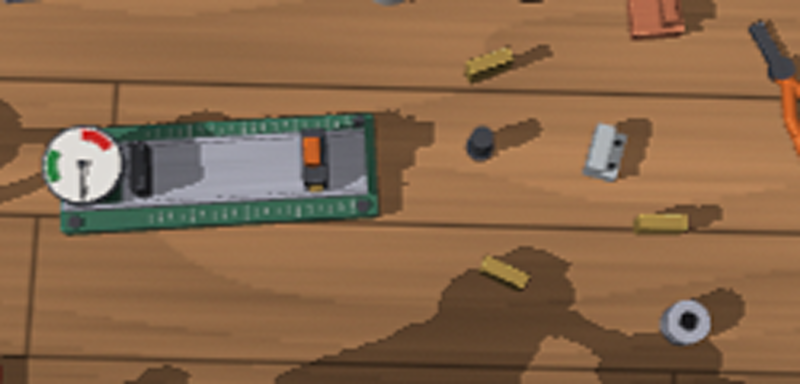

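Brass candidates, in original top pixels:
- (297,235), 0.50 m from the base
- (346,220), 0.59 m from the base
- (292,170), 0.69 m from the base

The crop shows the nearest plate at (505,271), a plain rectangle left of the bush and closest to the base, so (297,235) is the shim meant. Next I'll move over the parts for a wrist view.

```bash
cat >> h.py <<'E'
def go(x,y,z,phi=None):
    """share deltas from the measured pose to TCP x,y,z pointing down, fingers closing along world angle phi (deg)"""
    T=tool(); d=np.array([x,y,z])-T[:3,3]; p=T[:3,:3].T@d/.5
    cur=np.degrees(np.arctan2(T[1,1],T[0,1])); r=np.zeros(3); dp=0
    if phi is not None:
        dp=(phi-cur+180)%360-180
        t=np.radians(phi); G=np.array([[-np.sin(t),np.cos(t),0],[np.cos(t),np.sin(t),0],[0,0,-1]]).T
        r=R.from_matrix(T[:3,:3].T@G).as_rotvec()/(2*np.pi)
    print("pos",p.round(4).tolist(),"rot",r.round(4).tolist(),"cur phi",cur.round(2),"rows>=",np.linalg.norm(d)/.0625,abs(dp)/10.7, "at",T[:3,3].round(4))
E
python3 - <<'E'
from h import *
go(.50,-.16,.32,67); d=viewer.snapshot("wrist"); print(np.array(d["mount"]).round(3).tolist(),d["mtx"])
E
```

```text
pos [-1.0496, -1.1198, -0.2756] rot [-0.0003, -0.0, 0.0101] cur phi 70.65 rows>= 12.47486851479909 0.3408361909435203 at [0.1903 0.542  0.1814]
[[0.001, -0.97, -0.241, 0.068], [1.0, 0.001, 0.001, -0.001], [-0.001, -0.241, 0.97, -0.203], [0.0, 0.0, 0.0, 1.0]] [[373.94686225   0.         279.43301322]
 [  0.         373.94686225 207.00686367]
 [  0.           0.           1.        ]]
```

send_rows --gripper '[1,1,1,1,1,1,1,1]' --delta_pos '[[-0.525,-0.56,-0.276],[-0.525,-0.56,-0.276],[-0.525,-0.56,-0.276],[-0.525,-0.56,-0.276],[-0.525,-0.56,-0.276],[-0.525,-0.56,-0.276],[-0.525,-0.56,-0.276],[-0.525,-0.56,-0.276]]' --delta_rot '[[0,0,0],[0,0,0],[0,0,0],[0,0,0],[0,0,0],[0,0,0],[0,0,0],[0,0,0]]' --squeeze 25

```text
clock: 1.15
ee_pos: [0.3463, 0.1901, 0.3209]
tcp_rot: [3.141, 0.001, 2.8]
wrist_force: [0.0, 0.8, 0.5]
gripper_width: 0.092
finger_force: 0.0
```

Run:
```python
from h import *
im,K,C=snap("wrist"); np.savez("w0.npz",im=im,K=K,C=C); save("w0.png",im)
go(.50,-.16,.32,67)
```

```text
pos [-0.5254, -0.5591, 0.0001] rot [0.0001, -0.0, 0.0098] cur phi 70.52 rows>= 6.13752652472705 0.32919248537969936 at [0.3456 0.1911 0.3202]
```

send_rows --gripper '[1,1,1,1,1,1,1,1]' --delta_pos '[[-0.525,-0.559,0],[-0.525,-0.559,0],[-0.525,-0.559,0],[-0.525,-0.559,0],[-0.525,-0.559,0],[-0.525,-0.559,0],[-0.525,-0.559,0],[-0.525,-0.559,0]]' --delta_rot '[[0,0,0.01],[0,0,0.01],[0,0,0.01],[0,0,0.01],[0,0,0.01],[0,0,0.01],[0,0,0.01],[0,0,0.01]]'

```text
clock: 2.2
ee_pos: [0.5005, -0.1578, 0.3193]
tcp_rot: [3.141, -0.002, 2.742]
wrist_force: [-0.2, -0.4, 0.6]
gripper_width: 0.0919
finger_force: 0.0
```

Run:
```python
from h import *
im,K,C=snap("wrist"); np.savez("w1.npz",im=im,K=K,C=C)
a=np.load("w0.npz")["im"]
save("w01.png",cv2.resize(np.vstack([a,im]),(400,600),interpolation=cv2.INTER_AREA) if 0 else np.hstack([cv2.resize(a,(400,300),interpolation=cv2.INTER_AREA),cv2.resize(im,(400,300),interpolation=cv2.INTER_AREA)]))
```

```text
(no output)
```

View pics/w01.png

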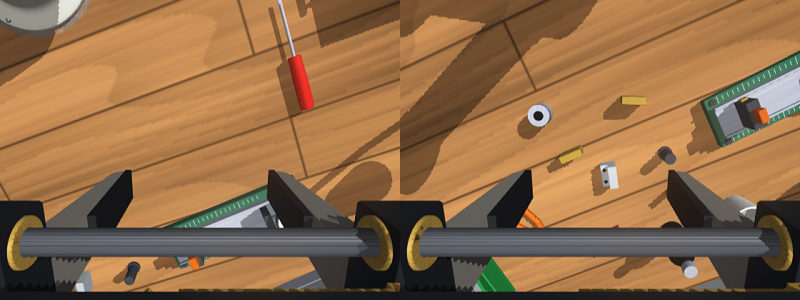

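The left half shows the screwdriver and the caliper partly hidden behind the gripper. The right half, in picture pixels, shows the bush at (538,115), the shim at (634,100), another brass plate at (570,156), the step block at (609,175) and the punch at (667,155). I'll measure the parts from this view.

Run:
```python
from h import *
d=np.load("w1.npz"); im,K,C=d["im"],d["K"],d["C"]; print(C[:3,3].round(3))
hsv=cv2.cvtColor(im,cv2.COLOR_RGB2HSV); H,S,V=cv2.split(hsv)
def rep(name,m,z,x0,y0,x1,y1):
    mm=np.zeros(m.shape,np.uint8); mm[y0:y1,x0:x1]=m[y0:y1,x0:x1]
    c,_=cv2.findContours(mm,cv2.RETR_EXTERNAL,cv2.CHAIN_APPROX_NONE); q=max(c,key=cv2.contourArea)
    w=np.array([ray(K,C,*p[0],z)[:2] for p in q])*1000
    r=cv2.minAreaRect(w.astype(np.float32)); M=cv2.moments(w.astype(np.float32).reshape(-1,1,2))
    print(name,cv2.contourArea(q),"c",np.round(r[0],1),"size",np.round(r[1],1),"ang",round(r[2],1),"enc",[np.round(t,1) for t in cv2.minEnclosingCircle(w.astype(np.float32))])
br=(H>=16)&(H<34)&(S>110)
print("V brass",np.percentile(V[130:155,300:350][br[130:155,300:350]],[5,20,35,50,65,80,95]))
for t in (60,100,120,140,160): rep("shim>%d"%t,br&(V>t),.038,295,120,355,160)
for t in (90,130,160,190): rep("bush>%d"%t,(S<60)&(V>t),.038,165,135,225,185)
for t in (90,130,160,190,215): rep("step>%d"%t,(S<60)&(V>t),.038,265,220,320,275)
a=np.hstack([im[110:190,160:230],im[100:180,290:360],im[215:295,255:325]])
save("c3.png",cv2.resize(a,None,fx=3.8,fy=3.8,interpolation=cv2.INTER_CUBIC))
```

```text
[ 0.438 -0.132  0.522]
V brass [105.7 166.8 202.  207.  209.  210.  213.3]
shim>60 428.0 c [490.3 -88. ] size [47.2 16.4] ang 67.2 enc [array([490.3, -87.9]), np.float64(24.0)]
shim>100 401.5 c [490.5 -87.5] size [46.  16.4] ang 67.2 enc [array([490.3, -87.9]), np.float64(24.0)]
shim>120 397.0 c [490.5 -87.5] size [46.  16.4] ang 67.2 enc [array([490.3, -87.9]), np.float64(24.0)]
shim>140 369.5 c [491.6 -86.5] size [43.5 15.1] ang 67.2 enc [array([491.8, -87. ]), np.float64(22.4)]
shim>160 362.0 c [491.6 -86.5] size [43.4 15.1] ang 67.2 enc [array([491.8, -86.8]), np.float64(22.2)]
bush>90 818.5 c [ 449.7 -253.4] size [39.1 46. ] ang 2.9 enc [array([ 449.5, -253.4]), np.float64(23.3)]
bush>130 779.0 c [ 448.3 -254.2] size [38.9 46.1] ang 30.6 enc [array([ 449.5, -253.4]), np.float64(23.3)]
bush>160 691.0 c [ 449.3 -256.5] size [37.5 39.1] ang 64.5 enc [array([ 449.6, -256.7]), np.float64(20.0)]
bush>190 672.0 c [ 449.8 -256.8] size [37.9 37.5] ang 67.1 enc [array([ 449.6, -256.6]), np.float64(19.6)]
step>90 718.0 c [ 605.6 -182.3] size [29.4 55.2] ang 75.1 enc [array([ 606. , -182.3]), np.float64(29.9)]
step>130 717.0 c [ 605.6 -182.3] size [29.4 55.2] ang 75.1 enc [array([ 606. , -182.3]), np.float64(29.9)]
step>160 364.0 c [ 608.1 -182.9] size [29.4 50.1] ang 75.1 enc [array([ 608.3, -184. ]), np.float64(28.0)]
step>190 318.5 c [ 612.6 -177.2] size [16.  44.3] ang 75.0 enc [array([ 612.5, -177.7]), np.float64(23.0)]
step>215 298.5 c [ 613.  -177.2] size [15.6 43.6] ang 74.1 enc [array([ 612.9, -178.2]), np.float64(22.1)]
```

View pics/c3.png

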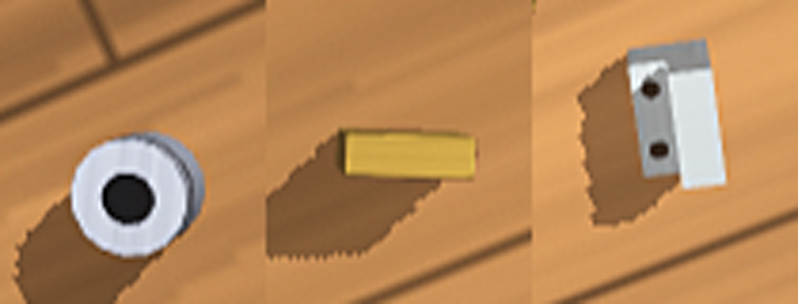

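Measurements, in mm:
- Shim: centre (491.6,-86.5), long axis 67°, top face 43.5 x 15.
- Bush: centre (449.7,-256.7), diameter 39.
- Step block: upper step centre (612.8,-177.2), 16 x 44, wide axis -15°. That puts the foot centre at (611,-184).

All three agree with the given sizes. Next is the caliper from above.

Run:
```python
from h import *
go(.665,.165,.32,90)
```

```text
pos [-0.053, 0.7219, 0.0003] rot [0.0002, -0.0002, -0.0634] cur phi 67.16 rows>= 5.790853957520661 2.1347560707737805 at [ 0.5005 -0.1574  0.3199]
```

send_rows --gripper '[1,1,1,1,1,1,1,1]' --delta_pos '[[-0.053,0.722,0],[-0.053,0.722,0],[-0.053,0.722,0],[-0.053,0.722,0],[-0.053,0.722,0],[-0.053,0.722,0],[-0.053,0.722,0],[-0.053,0.722,0]]' --delta_rot '[[0,0,-0.063],[0,0,-0.063],[0,0,-0.063],[0,0,-0.063],[0,0,-0.063],[0,0,-0.063],[0,0,-0.063],[0,0,-0.063]]'

```text
clock: 3.25
ee_pos: [0.6647, 0.1639, 0.3208]
tcp_rot: [-3.141, 0.0, 3.139]
wrist_force: [0.8, -0.7, 0.5]
gripper_width: 0.0921
finger_force: 0.0
```

Run:
```python
from h import *
im,K,C=snap("wrist"); np.savez("w2.npz",im=im,K=K,C=C); save("w2.png",im); print(C[:3,3])
for z in (.022,.030,.094):
  print(z,[(u,v,ray(K,C,u,v,z)[:2].round(4).tolist()) for u,v in ((100,100),(460,100),(280,100),(280,200))])
```

```text
[0.59685422 0.16372802 0.52337345]
0.022 [(100, 100, [0.5792, -0.0673]), (460, 100, [0.5801, 0.397]), (280, 100, [0.5796, 0.1648]), (280, 200, [0.7119, 0.1646])]
0.03 [(100, 100, [0.5795, -0.0636]), (460, 100, [0.5803, 0.3933]), (280, 100, [0.5799, 0.1648]), (280, 200, [0.7101, 0.1646])]
0.094 [(100, 100, [0.5817, -0.0341]), (460, 100, [0.5825, 0.3635]), (280, 100, [0.5821, 0.1646]), (280, 200, [0.6954, 0.1645])]
```

View pics/w2.png

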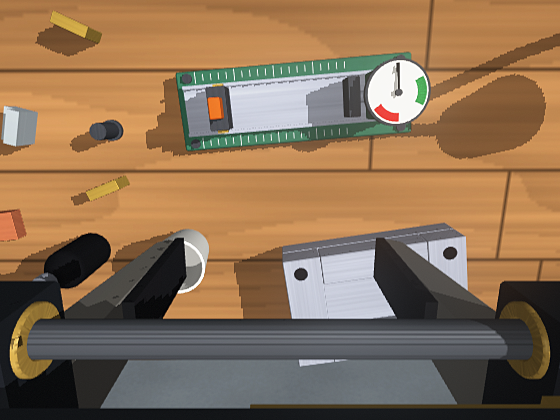

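The wrist view shows the caliper with its base corners near (177,72), (411,53) and (189,152). The dial is at (398,92), with the needle pointing up in the picture (-x, zero force). The tab is at (215,108), the jaw face edge near u=231, and the anvil face near u=344. I'll fit the frame next.

Run:
```python
from h import *
d=np.load("w2.npz"); im,K,C=d["im"],d["K"],d["C"]
hsv=cv2.cvtColor(im,cv2.COLOR_RGB2HSV); H,S,V=cv2.split(hsv)
g=((H>60)&(H<90)&(S>90)&(V>40)).astype(np.uint8); g[:, :150]=0; g[170:]=0; g[:,390:]=0   # skip dial side
pts=np.argwhere(g)[:,::-1]
w=np.array([ray(K,C,u,v,.022)[:2] for u,v in pts])*1000
# top edge (min x), bottom edge (max x) per column bin
def fit(sel):
    E=[]
    for u in range(195,385,2):
        c=pts[:,0]==u
        if c.any(): k=np.where(c)[0]; E.append(w[k[sel(w[k,0])]])
    E=np.array(E); 
    for _ in range(4):
        p=np.polyfit(E[:,1],E[:,0],1); r=np.abs(np.polyval(p,E[:,1])-E[:,0]); E=E[r<max(2,np.median(r)*2)]
    return p,len(E),r.std()
a,b=fit(np.argmin),fit(np.argmax); print(a,b)
E=[]
for v in range(85,145,2):
    c=np.where(pts[:,1]==v)[0]
    if len(c): E.append(w[c[np.argmin(w[c,1])]])
E=np.array(E); p=np.polyfit(E[:,0],E[:,1],1); r=np.polyval(p,E[:,0])-E[:,1]; E=E[abs(r)<2.5]; p=np.polyfit(E[:,0],E[:,1],1); print("end y(x)",p,"yaw",np.degrees(np.arctan(p[0])))
m=np.mean([a[0],b[0]],axis=0); yaw=-np.arctan(m[0]); print("yaw",np.degrees(yaw),np.degrees(-np.arctan([a[0][0],b[0][0]])),"width",(np.polyval(b[0],160)-np.polyval(a[0],160))*np.cos(yaw))
# end point on the midline
y=0
for _ in range(20): x=np.polyval(m,y); y=np.polyval(p,x)
O=np.array([x,y])+135*np.array([-np.sin(yaw),np.cos(yaw)]); print("end",x,y,"origin",O)
def loc(u,v,z):
    q=ray(K,C,u,v,z)[:2]*1000-O; c,s=np.cos(yaw),np.sin(yaw); return np.round([c*q[0]+s*q[1],-s*q[0]+c*q[1]],1)
o=((H<16)&(S>200)&(V>150)).astype(np.uint8); o[:,:195]=0;o[:,245:]=0;o[140:]=0
cs,_=cv2.findContours(o,cv2.RETR_EXTERNAL,cv2.CHAIN_APPROX_NONE)
for c in cs:
    if cv2.contourArea(c)>20: print("tab",cv2.minAreaRect(c),loc(*cv2.minAreaRect(c)[0],.094))
wh=((S<40)&(V>200)).astype(np.uint8); wh[:,:365]=0; wh[130:]=0
print("dial",loc(398,92,.09),"jawface",loc(232,104,.072),"anvil edge",loc(344,96,.069))
save("c4.png",cv2.resize(im[40:165,165:435],(800,370),interpolation=cv2.INTER_CUBIC))
```

```text
(array([-8.03030823e-02,  5.49295688e+02]), 93, np.float64(0.17928648405747238)) (array([-8.56124069e-02,  6.46637568e+02]), 51, np.float64(0.19360962681975963))
end y(x) [  0.08248799 -12.7006609 ] yaw 4.715537943908044
yaw 4.742269789161723 [4.59117575 4.89329775] width 96.16206296424409
end 594.9489996588892 36.37548812732448 origin [583.78804307 170.913338  ]
tab ((215.1890106201172, 107.70121765136719), (21.534149169921875, 14.135235786437988), 83.6598129272461) [ -0.1 -78.5]
dial [  0.2 125.1] jawface [ -3.2 -62.1] anvil edge [-1.2 68.8]
```

View pics/c4.png

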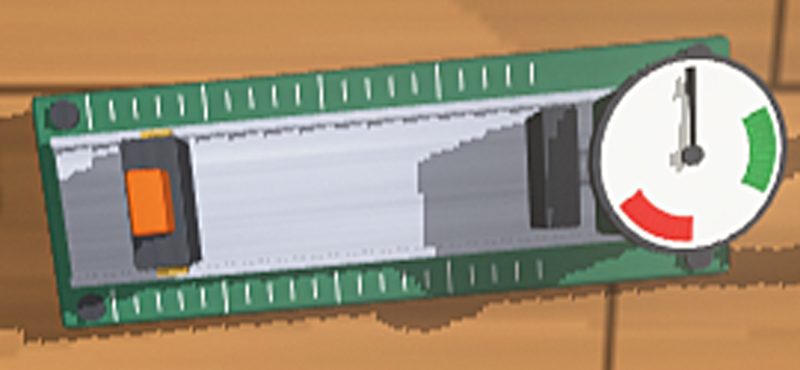

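The frame is consistent: yaw 4.74°, origin (583.8,170.9) mm, and both tab and dial lie on the midline. The jaw face is at y≈-67 and the anvil face at about +75. Placing plan is shim at y=58, step block at y=28 and bush at y=-15, all gripped across their x width. The shim goes first.

Run:
```python
from h import *
go(.4916,-.0865,.10,67.2)
```

```text
pos [0.3448, -0.5004, 0.4422] rot [-0.0, 0.0001, 0.0627] cur phi 89.76 rows>= 6.012478914629344 2.108857147255439 at [0.6649 0.163  0.3212]
```

send_rows --gripper '[1,1,1,1,1,1,1,1]' --delta_pos '[[0.345,-0.5,0.442],[0.345,-0.5,0.442],[0.345,-0.5,0.442],[0.345,-0.5,0.442],[0.345,-0.5,0.442],[0.345,-0.5,0.442],[0.345,-0.5,0.442],[0.345,-0.5,0.442]]' --delta_rot '[[0,0,0.063],[0,0,0.063],[0,0,0.063],[0,0,0.063],[0,0,0.063],[0,0,0.063],[0,0,0.063],[0,0,0.063]]'

```text
clock: 4.3
ee_pos: [0.4925, -0.0869, 0.1006]
tcp_rot: [3.141, 0.002, 2.739]
wrist_force: [-0.1, 0.5, -0.1]
gripper_width: 0.0917
finger_force: 0.0
```

Run:
```python
from h import *
go(.4916,-.0865,.008,67.2)
im,K,C=snap("wrist"); H,S,V=cv2.split(cv2.cvtColor(im,cv2.COLOR_RGB2HSV))
m=((H>=16)&(H<34)&(S>110)&(V>150)).astype(np.uint8)
c,_=cv2.findContours(m,cv2.RETR_EXTERNAL,cv2.CHAIN_APPROX_NONE)
for q in c:
    if cv2.contourArea(q)>200: print(cv2.minAreaRect(q)); w=np.array([ray(K,C,*p[0],.038)[:2] for p in q],np.float32)*1000; print(cv2.minAreaRect(w))
save("w3.png",im)
```

```text
pos [0.0025, 0.0, 0.1853] rot [0.0001, 0.0004, -0.0007] cur phi 66.96 rows>= 1.4821440398501713 0.022667667645042654 at [ 0.4925 -0.0869  0.1006]
((19.7436466217041, 341.0292663574219), (18.879669189453125, 71.60895538330078), 5.11731481552124)
((511.97015380859375, -321.76153564453125), (14.798609733581543, 67.20063018798828), 53.414878845214844)
((279.4422302246094, 203.31106567382812), (59.08153533935547, 28.840986251831055), 1.4320961236953735)
((488.6439514160156, -85.44424438476562), (43.00600814819336, 21.62664794921875), 65.5020751953125)
```

send_rows --gripper '[1,1,1,0,0,0,0,0]' --delta_pos '[[0.0025,0,0.09],[0.0025,0,0.185],[0.0025,0,0.185],[0.0025,0,0.185],[0.0025,0,0.185],[0.0025,0,0.185],[0.0025,0,0.185],[0.0025,0,0.185]]' --delta_rot '[[0,0,0],[0,0,0],[0,0,0],[0,0,0],[0,0,0],[0,0,0],[0,0,0],[0,0,0]]' --squeeze 25

```text
clock: 5.35
ee_pos: [0.4909, -0.0861, 0.0071]
tcp_rot: [-3.142, 0.0, 2.741]
wrist_force: [0.1, -0.0, 0.5]
gripper_width: 0.0437
finger_force: 0.0
```

Run:
```python
from h import *
go(.579,.2287,.15,4.74)
```

```text
pos [0.0833, 0.6484, -0.2859] rot [0.0, 0.0001, 0.1731] cur phi 67.04 rows>= 5.707853352444537 5.822665930089896 at [ 0.4909 -0.0861  0.0071]
```

send_rows --gripper '[0,0,0,0,0]' --delta_pos '[[0,0,0],[0,0,0],[0,0,-0.1],[0,0,-0.2],[0,0,-0.286]]' --delta_rot '[[0,0,0],[0,0,0],[0,0,0],[0,0,0],[0,0,0]]'

```text
clock: 5.98
ee_pos: [0.491, -0.0861, 0.1517]
tcp_rot: [-3.142, 0.001, 2.741]
wrist_force: [-0.1, -0.0, -0.2]
gripper_width: 0.0005
finger_force: 0.0
```

send_rows --gripper '[0,0,0,0,0,0,0,0]' --delta_pos '[[0.083,0.648,0],[0.083,0.648,0],[0.083,0.648,0],[0.083,0.648,0],[0.083,0.648,0],[0.083,0.648,0],[0.083,0.648,0],[0.083,0.648,0]]' --delta_rot '[[0,0,0.173],[0,0,0.173],[0,0,0.173],[0,0,0.173],[0,0,0.173],[0,0,0.173],[0,0,0.173],[0,0,0.173]]'

```text
clock: 6.98
ee_pos: [0.5787, 0.2289, 0.1494]
tcp_rot: [-3.141, 0.0, 1.656]
wrist_force: [0.4, 0.4, 0.1]
gripper_width: 0.0004
finger_force: 0.0
```

Run:
```python
from h import *
go(.579,.2287,.039,4.74); s=sensors.read_state(); print(s["gripper_width"],s["finger_force"])
im,K,C=snap("wrist"); np.savez("w4.npz",im=im,K=K,C=C); save("w4.png",im)
```

```text
pos [-0.0005, 0.0006, 0.2208] rot [-0.0001, 0.0, 0.0003] cur phi 4.85 rows>= 1.7663302750077872 0.010663969490799 at [0.5787 0.2289 0.1494]
0.00041872577884804 0.0
```

View pics/w4.png

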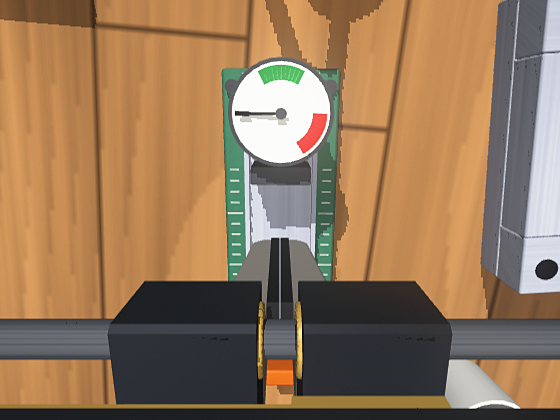

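The view shows the caliper dial with the needle at zero and shut, empty fingers, so the shim was not held. I'll locate it again numerically.

Run:
```python
from h import *
for n in ("top","scene"):
    d=np.load(n+"0.npz"); im1,K,C=snap(n); np.savez(n+"1.npz",im=im1,K=K,C=C)
    for im in (d["im"],im1):
        H,S,V=cv2.split(cv2.cvtColor(im,cv2.COLOR_RGB2HSV)); m=((H>=18)&(H<32)&(S>110)&(V>60)).astype(np.uint8)
        c,_=cv2.findContours(m,cv2.RETR_EXTERNAL,cv2.CHAIN_APPROX_NONE)
        for q in c:
            r=cv2.minAreaRect(q)
            p=ray(K,C,*r[0],.019)
            if cv2.contourArea(q)>20 and .3<p[0]<.8 and abs(p[1])<.4: print(n,cv2.contourArea(q),np.round(r[0],1),np.round(r[1],1),round(r[2]),p[:2].round(3))
        print()
```

```text
top 60.0 [297.  235.2] [15.3  6.2] 24 [ 0.491 -0.09 ]
top 77.0 [346.  219.5] [ 5. 16.] 90 [ 0.543 -0.238]
top 53.0 [292.5 169.5] [ 6.6 15.2] 70 [ 0.695 -0.074]

top 78.5 [297. 235.] [15.2  6.3] 27 [ 0.492 -0.09 ]
top 77.0 [346.  219.5] [ 5. 16.] 90 [ 0.543 -0.238]
top 49.0 [292.5 168.5] [ 4.4 14.5] 72 [ 0.698 -0.074]

scene 196.0 [275.2 285.8] [11.3 23.3] 45 [ 0.692 -0.07 ]
scene 224.0 [186.2 256.7] [13.3 19.9] 69 [ 0.542 -0.235]
scene 210.0 [237.5 218.5] [19. 13.] 0 [ 0.488 -0.088]

scene 204.5 [275.5 285.5] [11.3 24. ] 45 [ 0.692 -0.069]
scene 219.0 [186.2 256.7] [13.1 19.5] 70 [ 0.542 -0.235]
scene 207.0 [237.5 219. ] [12. 19.] 90 [ 0.49  -0.088]
```

The shim still stands where it was, at (0.49,-0.088), so I lifted before any grip force had built up. I'll go back and wait for the force to show.

Run:
```python
from h import *
go(.4916,-.0865,.10,67.2)
```

```text
pos [-0.6122, -0.2263, 0.0995] rot [-0.0, -0.0, -0.1734] cur phi 4.77 rows>= 5.282115438331751 5.8343900929539725 at [0.5789 0.228  0.1497]
```

send_rows --gripper '[1,1,1,1,1,1,1,1]' --delta_pos '[[-0.612,-0.226,0],[-0.612,-0.226,0],[-0.612,-0.226,0],[-0.612,-0.226,0.1],[-0.612,-0.226,0.1],[-0.612,-0.226,0.1],[-0.612,-0.226,0.1],[-0.612,-0.226,0.1]]' --delta_rot '[[0,0,-0.173],[0,0,-0.173],[0,0,-0.173],[0,0,-0.173],[0,0,-0.173],[0,0,-0.173],[0,0,-0.173],[0,0,-0.173]]'

```text
clock: 8.12
ee_pos: [0.492, -0.0857, 0.1002]
tcp_rot: [3.141, 0.001, 2.739]
wrist_force: [-0.1, -1.2, 0.9]
gripper_width: 0.0786
finger_force: 0.0
```

Run:
```python
from h import *
im,K,C=snap("wrist"); H,S,V=cv2.split(cv2.cvtColor(im,cv2.COLOR_RGB2HSV))
print(tool().round(3).tolist())
br=(H>=16)&(H<34)&(S>110)
print(np.percentile(V[br&(np.indices(V.shape)[0]<250)],[5,20,35,50,65,80,95]))
for t in (120,150,165,180,195):
  m=(br&(V>t)).astype(np.uint8); m[260:]=0
  c,_=cv2.findContours(m,cv2.RETR_EXTERNAL,cv2.CHAIN_APPROX_NONE)
  q=max(c,key=cv2.contourArea); w=np.array([ray(K,C,*p[0],.038)[:2] for p in q],np.float32)*1000; print(t,cv2.minAreaRect(q),cv2.minAreaRect(w))
go(.4916,-.0865,.008,67.2)
np.savez("w5.npz",im=im,K=K,C=C)
```

```text
[[-0.92, 0.391, 0.001, 0.492], [0.391, 0.92, -0.0, -0.085], [-0.001, 0.0, -1.0, 0.1], [0.0, 0.0, 0.0, 1.0]]
[ 92.   134.   140.   198.   204.05 208.   212.  ]
120 ((277.65167236328125, 204.84268188476562), (59.50367736816406, 29.16385841369629), 1.6846843957901) ((488.5390930175781, -85.71420288085938), (43.514678955078125, 21.88189125061035), 65.24176025390625)
150 ((277.5, 210.0), (20.0, 59.0), 90.0) ((491.95941162109375, -87.42394256591797), (43.368289947509766, 15.10370922088623), 66.95645141601562)
165 ((278.0, 210.0), (20.0, 58.0), 90.0) ((492.10028076171875, -87.09283447265625), (42.64864730834961, 15.103713989257812), 66.95648193359375)
180 ((277.99163818359375, 210.39344787597656), (58.36977005004883, 18.017200469970703), 1.2188751697540283) ((492.416015625, -87.09960174560547), (42.68749237060547, 13.618870735168457), 65.7046890258789)
195 ((277.91162109375, 209.94644165039062), (58.26290512084961, 16.55866050720215), 1.4688007831573486) ((492.0509948730469, -87.06468200683594), (42.50678634643555, 12.499897956848145), 65.4476547241211)
pos [0.0006, -0.0028, 0.1849] rot [0.0001, 0.0002, -0.0006] cur phi 66.98 rows>= 1.4791133708464959 0.020150611252222676 at [ 0.4923 -0.0853  0.1004]
```

send_rows --gripper '[1,1,1,0.4,0.4,0.4,0.4,0.4]' --delta_pos '[[0,-0.003,0.09],[0,-0.003,0.185],[0,-0.003,0.185],[0,-0.003,0.185],[0,-0.003,0.185],[0,-0.003,0.185],[0,-0.003,0.185],[0,-0.003,0.185]]' --delta_rot '[[0,0,0],[0,0,0],[0,0,0],[0,0,0],[0,0,0],[0,0,0],[0,0,0],[0,0,0]]' --squeeze 25

```text
clock: 9.18
ee_pos: [0.4913, -0.0873, 0.0076]
tcp_rot: [-3.142, 0.0, 2.741]
wrist_force: [0.4, -0.0, -0.1]
gripper_width: 0.0439
finger_force: 0.0
```

send_rows --gripper '[0.4,0.4]' --delta_pos '[[0,0,0],[0,0,0]]' --delta_rot '[[0,0,0],[0,0,0]]'

```text
clock: 9.43
ee_pos: [0.4911, -0.0872, 0.0072]
tcp_rot: [3.142, -0.0, 2.741]
wrist_force: [-0.0, -0.1, 0.3]
gripper_width: 0.0368
finger_force: 0.0
```

Run:
```python
from h import *
s=sensors.read_state(); print(s["gripper_width"],s["finger_force"],s["ee_pos"])
im,K,C=snap("wrist"); np.savez("w6.npz",im=im,K=K,C=C); save("w6.png",im[80:380,80:480])
```

```text
0.03676997501700861 0.0 [ 0.49112499 -0.08718029  0.00723835]
```

View pics/w6.png

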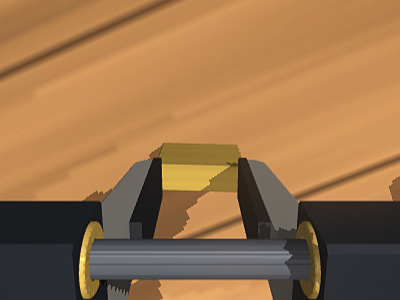

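The view shows the fingers in front of and above the shim top, with tip inner edges at crop u=162 and 238. For a 36.8 mm opening, that 76 px gap puts the tips about 0.18 m from the camera. That is about 31 mm short of the reported TCP, and w2 gives the same (192 px for 92 mm). So the real tips are about 31 mm above the reported TCP, and the fingers closed over the shim. I'll check this by opening and going down in small steps while watching the force.

send_rows --gripper '[1,1,1,1,1,1]' --delta_pos '[[0,0,0],[0,0,0],[0,0,0],[0,0,0],[0,0,0.01],[0,0,0.02]]' --delta_rot '[[0,0,0],[0,0,0],[0,0,0],[0,0,0],[0,0,0],[0,0,0]]'

```text
clock: 10.22
ee_pos: [0.4911, -0.0871, -0.0031]
tcp_rot: [3.142, -0.0, 2.741]
wrist_force: [0.7, -0.4, -0.7]
gripper_width: 0.0916
finger_force: 0.0
```

send_rows --gripper '[1,1,1]' --delta_pos '[[0,0,0.005],[0,0,0.01],[0,0,0.01]]' --delta_rot '[[0,0,0],[0,0,0],[0,0,0]]'

```text
clock: 10.6
ee_pos: [0.491, -0.0871, -0.0079]
tcp_rot: [3.142, -0.0, 2.741]
wrist_force: [-0.5, 0.4, 1.3]
gripper_width: 0.0917
finger_force: 0.0
```

send_rows --gripper '[1,1,1,0.35,0.35,0.35,0.35,0.35]' --delta_pos '[[0,0,0.01],[0,0,0.02],[0,0,0.02],[0,0,0.02],[0,0,0.02],[0,0,0.02],[0,0,0.02],[0,0,0.02]]' --delta_rot '[[0,0,0],[0,0,0],[0,0,0],[0,0,0],[0,0,0],[0,0,0],[0,0,0],[0,0,0]]'

```text
clock: 11.6
ee_pos: [0.4912, -0.0872, -0.0177]
tcp_rot: [3.142, 0.0, 2.741]
wrist_force: [1.1, 2.1, -0.0]
gripper_width: 0.0438
finger_force: 7.4
```

send_rows --gripper '[0,0]' --delta_pos '[[0,0,0],[0,0,0]]' --delta_rot '[[0,0,0],[0,0,0]]'

```text
clock: 11.85
ee_pos: [0.4912, -0.0872, -0.0177]
tcp_rot: [3.142, 0.0, 2.741]
wrist_force: [-0.5, 0.2, 1.1]
gripper_width: 0.0439
finger_force: 25.0
```

The grip is good: 25 N at 43.9 mm. Lifting and carrying.

send_rows --gripper '[0,0,0,0]' --delta_pos '[[0,0,-0.09],[0,0,-0.18],[0,0,-0.26],[0,0,-0.26]]' --delta_rot '[[0,0,0],[0,0,0],[0,0,0],[0,0,0]]'

```text
clock: 12.35
ee_pos: [0.4936, -0.0882, 0.1152]
tcp_rot: [-3.141, 0.007, 2.741]
wrist_force: [-0.9, -0.8, -2.2]
gripper_width: 0.044
finger_force: 25.0
```

Run:
```python
from h import *
go(.579,.2287,.113,4.74); print(sensors.read_state()["finger_force"])
```

```text
pos [0.0898, 0.6503, 0.0038] rot [0.0006, 0.001, 0.1731] cur phi 67.05 rows>= 5.251592242410705 5.823269248359977 at [ 0.4936 -0.0882  0.1152]
24.999533593654633
```

send_rows --gripper '[0,0,0,0,0,0,0,0]' --delta_pos '[[0.085,0.65,0],[0.085,0.65,0],[0.085,0.65,0],[0.085,0.65,0],[0.085,0.65,0],[0.085,0.65,0],[0.085,0.65,0],[0.085,0.65,0]]' --delta_rot '[[0,0,0.173],[0,0,0.173],[0,0,0.173],[0,0,0.173],[0,0,0.173],[0,0,0.173],[0,0,0.173],[0,0,0.173]]'

```text
clock: 13.35
ee_pos: [0.5771, 0.2288, 0.1093]
tcp_rot: [-3.137, 0.001, 1.656]
wrist_force: [-0.2, 0.2, -2.6]
gripper_width: 0.0434
finger_force: 25.0
```

Run:
```python
from h import *
im,K,C=snap("wrist"); np.savez("w7.npz",im=im,K=K,C=C)
go(.579,.2287,.0145,4.74); print(sensors.read_state()["finger_force"])
# anvil check: dark anvil, row profile on the midline
H,S,V=cv2.split(cv2.cvtColor(im,cv2.COLOR_RGB2HSV)); print(V[120:240:3,281].tolist())
O=np.array([583.8,170.9]); yaw=np.radians(4.74); c,s=np.cos(yaw),np.sin(yaw)
for v in range(140,240,10):
    q=ray(K,C,281,v,.069)[:2]*1000-O; print(v,np.round([c*q[0]+s*q[1],-s*q[0]+c*q[1]],1))
```

```text
pos [0.0006, 0.0041, 0.1905] rot [-0.0006, 0.0001, 0.0003] cur phi 4.83 rows>= 1.5247107528586228 0.008764517553655534 at [0.5774 0.2283 0.1098]
24.99955415725708
[194, 195, 184, 250, 249, 250, 249, 249, 249, 249, 249, 249, 249, 249, 249, 249, 250, 110, 94, 75, 72, 72, 71, 69, 67, 103, 143, 141, 142, 140, 142, 140, 140, 140, 139, 140, 140, 139, 140, 139]
140 [ -1.4 109.3]
150 [ -1.3 103. ]
160 [-1.3 96.5]
170 [-1.3 90. ]
180 [-1.3 83.4]
190 [-1.2 76.7]
200 [-1.2 69.9]
210 [-1.2 63. ]
220 [-1.1 56.1]
230 [-1.1 49. ]
```

send_rows --gripper '[0,0,0,0,0,0.65,0.65,0.65]' --delta_pos '[[0.0006,0.004,0.08],[0.0006,0.004,0.15],[0.0006,0.004,0.18],[0.0006,0.004,0.19],[0.0006,0.004,0.192],[0.0006,0.004,0.192],[0.0006,0.004,0.192],[0.0006,0.004,0.192]]' --delta_rot '[[0,0,0],[0,0,0],[0,0,0],[0,0,0],[0,0,0],[0,0,0],[0,0,0],[0,0,0]]'

```text
clock: 14.4
ee_pos: [0.5814, 0.2293, 0.0172]
tcp_rot: [3.14, -0.0, 1.654]
wrist_force: [-0.4, -0.3, 0.0]
gripper_width: 0.0597
finger_force: 0.0
```

send_rows --gripper '[0.65,0.65,0.65,0.65]' --delta_pos '[[0,0,0],[0,0,-0.1],[0,0,-0.2],[0,0,-0.3]]' --delta_rot '[[0,0,0],[0,0,0],[0,0,0],[0,0,0]]'

```text
clock: 14.9
ee_pos: [0.5806, 0.2291, 0.1679]
tcp_rot: [3.142, 0.0, 1.654]
wrist_force: [-0.1, -0.6, -0.6]
gripper_width: 0.0596
finger_force: 0.0
```

Run:
```python
from h import *
im,K,C=snap("wrist"); np.savez("w8.npz",im=im,K=K,C=C); save("w8.png",im)
H,S,V=cv2.split(cv2.cvtColor(im,cv2.COLOR_RGB2HSV))
m=((H>=16)&(H<34)&(S>110)&(V>80)).astype(np.uint8); c,_=cv2.findContours(m,cv2.RETR_EXTERNAL,cv2.CHAIN_APPROX_NONE)
O=np.array([583.8,170.9]); yaw=np.radians(4.74); cc,s=np.cos(yaw),np.sin(yaw)
for q in c:
    if cv2.contourArea(q)>100 and cv2.minAreaRect(q)[0][1]<300:
        print(cv2.minAreaRect(q)); w=np.array([ray(K,C,*p[0],.068)[:2]*1000-O for p in q])@np.array([[cc,-s],[s,cc]]); print(cv2.minAreaRect(w.astype(np.float32)))
go(.6115,-.182,.10,-15)
```

```text
((281.02667236328125, 198.37347412109375), (52.63321304321289, 18.60018539428711), 2.436648368835449)
((2.966289520263672, 57.734195709228516), (15.778594970703125, 43.66935348510742), 87.5935287475586)
pos [-0.8259, -0.0175, 0.1518] rot [0.0019, -0.0006, 0.0549] cur phi 4.78 rows>= 6.719405374297994 1.8487004435525556 at [0.5848 0.2301 0.1765]
```

The shim stands in the channel at x≈+2, y≈58 and is square. The step block is next.

send_rows --gripper '[1,1,1,1,1,1,1,1]' --delta_pos '[[-0.824,-0.02,0],[-0.824,-0.02,0],[-0.824,-0.02,0],[-0.824,-0.02,0],[-0.824,-0.02,0.16],[-0.824,-0.02,0.16],[-0.824,-0.02,0.16],[-0.824,-0.02,0.16]]' --delta_rot '[[0,0,0.055],[0,0,0.055],[0,0,0.055],[0,0,0.055],[0,0,0.055],[0,0,0.055],[0,0,0.055],[0,0,0.055]]'

```text
clock: 15.95
ee_pos: [0.6031, -0.1849, 0.0834]
tcp_rot: [-3.137, -0.0, 1.304]
wrist_force: [-0.2, 0.5, -0.5]
gripper_width: 0.0919
finger_force: 0.0
```

Run:
```python
from h import *
go(.6115,-.182,-.018,-15)
im,K,C=snap("wrist"); np.savez("w9.npz",im=im,K=K,C=C)
go(.6115,-.182,-.018,-15)
H,S,V=cv2.split(cv2.cvtColor(im,cv2.COLOR_RGB2HSV))
for t in (110,190,215):
    m=((S<60)&(V>t)).astype(np.uint8); m[290:]=0; m[:,:180]=0; m[:,380:]=0
    c,_=cv2.findContours(m,cv2.RETR_EXTERNAL,cv2.CHAIN_APPROX_NONE)
    for q in c:
        if cv2.contourArea(q)>200: w=np.array([ray(K,C,*p[0],.038)[:2] for p in q],np.float32)*1000; print(t,np.round(cv2.minAreaRect(q)[0]),cv2.minAreaRect(w))
```

```text
pos [0.01, 0.0156, 0.2028] rot [-0.0007, -0.0001, -0.0008] cur phi -15.3 rows>= 1.629131942333364 0.027790290231586325 at [ 0.6031 -0.1849  0.0834]
pos [0.0059, 0.0142, 0.2059] rot [-0.0004, -0.0001, -0.0005] cur phi -15.19 rows>= 1.6519392251030127 0.01749041257751797 at [ 0.6041 -0.1831  0.085 ]
110 [290. 203.] ((612.101806640625, -178.8985137939453), (30.811532974243164, 44.081146240234375), 74.79668426513672)
190 [290. 208.] ((611.1588745117188, -181.82260131835938), (24.653615951538086, 43.79380416870117), 74.82415771484375)
215 [291. 208.] ((611.3974609375, -181.93765258789062), (24.043636322021484, 43.15833282470703), 75.72918701171875)
```

send_rows --gripper '[1,1,1,1,0,0,0,0]' --delta_pos '[[0.005,0.014,0],[0.005,0.014,0.08],[0.005,0.014,0.16],[0.005,0.014,0.205],[0.005,0.014,0.205],[0.005,0.014,0.205],[0.005,0.014,0.205],[0.005,0.014,0.205]]' --delta_rot '[[0,0,0],[0,0,0],[0,0,0],[0,0,0],[0,0,0],[0,0,0],[0,0,0],[0,0,0]]'

```text
clock: 17.0
ee_pos: [0.6133, -0.182, -0.0149]
tcp_rot: [3.14, 0.0, 1.309]
wrist_force: [0.1, 0.6, 0.8]
gripper_width: 0.0536
finger_force: 0.0
```

send_rows --gripper '[0,0,0,0]' --delta_pos '[[0,0,0],[0,0,0],[0,0,0],[0,0,0]]' --delta_rot '[[0,0,0],[0,0,0],[0,0,0],[0,0,0]]'

```text
clock: 17.5
ee_pos: [0.6127, -0.1818, -0.0157]
tcp_rot: [3.141, 0.0, 1.308]
wrist_force: [-1.5, 0.2, 5.9]
gripper_width: 0.0437
finger_force: 25.0
```

send_rows --gripper '[0,0,0,0,0]' --delta_pos '[[0,0,-0.09],[0,0,-0.18],[0,0,-0.27],[0,0,-0.27],[0,0,-0.27]]' --delta_rot '[[0,0,0],[0,0,0],[0,0,0],[0,0,0],[0,0,0]]'

```text
clock: 18.12
ee_pos: [0.6116, -0.1812, 0.117]
tcp_rot: [-3.139, -0.001, 1.308]
wrist_force: [0.1, -0.4, -1.6]
gripper_width: 0.044
finger_force: 25.0
```

Run:
```python
from h import *
# block grasped ~2 mm towards its +y from foot centre
go(.5813,.2008,.115,4.74)
```

```text
pos [0.7222, -0.2567, 0.005] rot [-0.0004, -0.0001, -0.0549] cur phi -15.04 rows>= 6.131888262943121 1.8482391940185785 at [ 0.6116 -0.1812  0.117 ]
```

send_rows --gripper '[0,0,0,0,0,0,0,0]' --delta_pos '[[0.722,-0.257,0],[0.722,-0.257,0],[0.722,-0.257,0],[0.722,-0.257,0],[0.722,-0.257,0],[0.722,-0.257,0],[0.722,-0.257,0],[0.722,-0.257,0]]' --delta_rot '[[0,0,-0.055],[0,0,-0.055],[0,0,-0.055],[0,0,-0.055],[0,0,-0.055],[0,0,-0.055],[0,0,-0.055],[0,0,-0.055]]'

```text
clock: 19.12
ee_pos: [0.5807, 0.2002, 0.1166]
tcp_rot: [-3.138, 0.001, 1.655]
wrist_force: [0.0, -0.4, -0.8]
gripper_width: 0.0436
finger_force: 25.0
```

Run:
```python
from h import *
go(.5813,.2008,.0155,4.74)
```

```text
pos [0.0013, 0.002, 0.2023] rot [-0.0006, 0.0001, 0.0003] cur phi 4.83 rows>= 1.618114945408234 0.008445972785973248 at [0.5807 0.2002 0.1166]
```

send_rows --gripper '[0,0,0,0,0,0]' --delta_pos '[[0.001,0.001,0],[0.001,0.001,0.08],[0.001,0.001,0.15],[0.001,0.001,0.185],[0.001,0.001,0.196],[0.001,0.001,0.196]]' --delta_rot '[[0,0,0],[0,0,0],[0,0,0],[0,0,0],[0,0,0],[0,0,0]]'

```text
clock: 19.88
ee_pos: [0.5833, 0.2006, 0.0217]
tcp_rot: [3.14, -0.0, 1.653]
wrist_force: [-0.2, 0.2, -0.6]
gripper_width: 0.0438
finger_force: 25.0
```

send_rows --gripper '[0]' --delta_pos '[[0,0,0]]' --delta_rot '[[0,0,0]]'

```text
clock: 20.0
ee_pos: [0.5838, 0.2009, 0.0224]
tcp_rot: [3.139, -0.0, 1.654]
wrist_force: [0.1, 0.4, -1.5]
gripper_width: 0.0438
finger_force: 25.0
```

send_rows --gripper '[0,0,0]' --delta_pos '[[0,-0.005,0.007],[0,-0.005,0.014],[0,-0.005,0.014]]' --delta_rot '[[0,0,0],[0,0,0],[0,0,0]]'

```text
clock: 20.38
ee_pos: [0.5801, 0.2007, 0.0143]
tcp_rot: [3.141, -0.0, 1.654]
wrist_force: [-2.4, 0.2, 2.9]
gripper_width: 0.0441
finger_force: 25.0
```

Down on the floor (z .0143, light upward force), so I'll release and rise.

send_rows --gripper '[0.65,0.65,0.65,0.65,0.65,0.65,0.65]' --delta_pos '[[0,0,0],[0,0,0],[0,0,0],[0,0,0],[0,0,-0.1],[0,0,-0.2],[0,0,-0.27]]' --delta_rot '[[0,0,0],[0,0,0],[0,0,0],[0,0,0],[0,0,0],[0,0,0],[0,0,0]]'

```text
clock: 21.25
ee_pos: [0.5809, 0.2008, 0.1516]
tcp_rot: [3.139, -0.0, 1.654]
wrist_force: [0.1, 0.0, 0.7]
gripper_width: 0.0595
finger_force: 0.0
```

Run:
```python
from h import *
go(.4497,-.2567,.10,4.74)
```

```text
pos [-0.89, -0.3377, 0.102] rot [0.0005, -0.0, 0.0001] cur phi 4.76 rows>= 7.65889729711268 0.0022901499086870163 at [0.5809 0.2008 0.1516]
```

send_rows --gripper '[0.75,0.75,0.75,0.75,0.75,0.75,0.75,0.75]' --delta_pos '[[-0.89,-0.338,0],[-0.89,-0.338,0],[-0.89,-0.338,0],[-0.89,-0.338,0],[-0.89,-0.338,0.05],[-0.89,-0.338,0.1],[-0.89,-0.338,0.1],[-0.89,-0.338,0.1]]' --delta_rot '[[0,0,0],[0,0,0],[0,0,0],[0,0,0],[0,0,0],[0,0,0],[0,0,0],[0,0,0]]'

```text
clock: 22.25
ee_pos: [0.4474, -0.2591, 0.0983]
tcp_rot: [-3.142, 0.0, 1.652]
wrist_force: [-0.1, -0.1, -0.7]
gripper_width: 0.0686
finger_force: 0.0
```

send_rows --gripper '[0.75,0.75]' --delta_pos '[[0,0,0],[0,0,0]]' --delta_rot '[[0,0,0],[0,0,0]]'

```text
clock: 22.5
ee_pos: [0.4487, -0.2563, 0.0989]
tcp_rot: [3.141, -0.0, 1.654]
wrist_force: [0.6, 0.7, 0.9]
gripper_width: 0.0687
finger_force: 0.0
```

Run:
```python
from h import *
go(.4497,-.2567,-.017,4.74)
im,K,C=snap("wrist"); H,S,V=cv2.split(cv2.cvtColor(im,cv2.COLOR_RGB2HSV))
for t in (160,190):
    m=((S<60)&(V>t)).astype(np.uint8); m[290:]=0; m[:,:180]=0; m[:,380:]=0
    c,_=cv2.findContours(m,cv2.RETR_EXTERNAL,cv2.CHAIN_APPROX_NONE)
    for q in c:
        if cv2.contourArea(q)>200: w=np.array([ray(K,C,*p[0],.038)[:2] for p in q],np.float32)*1000; print(t,cv2.minEnclosingCircle(w),cv2.minAreaRect(w))
```

```text
pos [-0.001, 0.0019, 0.2319] rot [0.0, -0.0001, 0.0001] cur phi 4.76 rows>= 1.8551894188237354 0.0017059385603738096 at [ 0.4487 -0.2563  0.0989]
160 ((449.24713134765625, -256.75537109375), 20.36043357849121) ((449.4131774902344, -256.67913818359375), (38.70596694946289, 39.77593231201172), 4.8029093742370605)
190 ((449.42254638671875, -257.1586608886719), 19.904067993164062) ((449.5805969238281, -257.0924987792969), (38.57341766357422, 39.025665283203125), 25.62025260925293)
```

send_rows --gripper '[0.75,0.75,0.75,0.75,0,0,0,0]' --delta_pos '[[-0.001,0.002,0.1],[-0.001,0.002,0.18],[-0.001,0.002,0.228],[-0.001,0.002,0.23],[-0.001,0.002,0.23],[-0.001,0.002,0.23],[-0.001,0.002,0.23],[-0.001,0.002,0.23]]' --delta_rot '[[0,0,0],[0,0,0],[0,0,0],[0,0,0],[0,0,0],[0,0,0],[0,0,0],[0,0,0]]'

```text
clock: 23.55
ee_pos: [0.4502, -0.2578, -0.0152]
tcp_rot: [3.14, 0.001, 1.654]
wrist_force: [-0.6, 0.6, 5.2]
gripper_width: 0.0397
finger_force: 25.0
```

send_rows --gripper '[0,0,0]' --delta_pos '[[0,0,0],[0,0,0],[0,0,0]]' --delta_rot '[[0,0,0],[0,0,0],[0,0,0]]'

```text
clock: 23.92
ee_pos: [0.4502, -0.2578, -0.0152]
tcp_rot: [3.141, 0.001, 1.654]
wrist_force: [0.6, 1.5, 6.6]
gripper_width: 0.0394
finger_force: 25.0
```

send_rows --gripper '[0,0,0,0,0]' --delta_pos '[[0,0,-0.09],[0,0,-0.18],[0,0,-0.27],[0,0,-0.27],[0,0,-0.27]]' --delta_rot '[[0,0,0],[0,0,0],[0,0,0],[0,0,0],[0,0,0]]'

```text
clock: 24.55
ee_pos: [0.4487, -0.2566, 0.1174]
tcp_rot: [-3.14, -0.002, 1.654]
wrist_force: [-0.2, -0.2, -3.0]
gripper_width: 0.0394
finger_force: 25.0
```

Run:
```python
from h import *
go(.585,.156,.115,4.74)
```

```text
pos [0.7997, 0.3401, 0.0056] rot [-0.0003, -0.0003, 0.0001] cur phi 4.76 rows>= 6.951975783221355 0.0018199334303988074 at [ 0.4487 -0.2566  0.1174]
```

send_rows --gripper '[0,0,0,0,0,0,0,0]' --delta_pos '[[0.798,0.338,0],[0.798,0.338,0],[0.798,0.338,0],[0.798,0.338,0],[0.798,0.338,0],[0.798,0.338,0],[0.798,0.338,0],[0.798,0.338,0]]' --delta_rot '[[0,0,0],[0,0,0],[0,0,0],[0,0,0],[0,0,0],[0,0,0],[0,0,0],[0,0,0]]'

```text
clock: 25.55
ee_pos: [0.5832, 0.158, 0.1156]
tcp_rot: [-3.137, -0.001, 1.659]
wrist_force: [0.6, -1.0, -2.2]
gripper_width: 0.0395
finger_force: 25.0
```

send_rows --gripper '[0,0,0,0,0]' --delta_pos '[[0,0,0],[0,0,0.07],[0,0,0.14],[0,0,0.18],[0,0,0.18]]' --delta_rot '[[0,0,0],[0,0,0],[0,0,0],[0,0,0],[0,0,0]]'

```text
clock: 26.18
ee_pos: [0.5831, 0.1533, 0.0269]
tcp_rot: [-3.137, 0.0, 1.653]
wrist_force: [0.3, -0.0, -2.0]
gripper_width: 0.0396
finger_force: 25.0
```

Run:
```python
from h import *
go(.5845,.156,.0155,4.74)
```

```text
pos [0.0052, 0.0034, 0.0228] rot [-0.0007, 0.0, -0.0002] cur phi 4.68 rows>= 0.1890407906654509 0.005143299839069272 at [0.5831 0.1533 0.0269]
```

send_rows --gripper '[0,0,0,0]' --delta_pos '[[0,0,0.01],[0,0,0.018],[0,0,0.021],[0,0,0.021]]' --delta_rot '[[0,0,0],[0,0,0],[0,0,0],[0,0,0]]'

```text
clock: 26.68
ee_pos: [0.5849, 0.1544, 0.0185]
tcp_rot: [3.141, 0.0, 1.654]
wrist_force: [0.3, -0.2, -1.6]
gripper_width: 0.0393
finger_force: 25.0
```

send_rows --gripper '[0,0,0]' --delta_pos '[[0,0,0.005],[0,0,0.007],[0,0,0.007]]' --delta_rot '[[0,0,0],[0,0,0],[0,0,0]]'

```text
clock: 27.05
ee_pos: [0.5848, 0.1544, 0.0149]
tcp_rot: [3.142, -0.0, 1.654]
wrist_force: [-0.4, -0.6, -0.4]
gripper_width: 0.0394
finger_force: 25.0
```

send_rows --gripper '[0.65,0.65,0.65,0.65,0.65,0.65,0.65]' --delta_pos '[[0,0,0],[0,0,0],[0,0,0],[0,0,0],[0,0,-0.1],[0,0,-0.2],[0,0,-0.27]]' --delta_rot '[[0,0,0],[0,0,0],[0,0,0],[0,0,0],[0,0,0],[0,0,0],[0,0,0]]'

```text
clock: 27.92
ee_pos: [0.5857, 0.1544, 0.1526]
tcp_rot: [3.139, 0.0, 1.654]
wrist_force: [0.0, -0.6, -0.7]
gripper_width: 0.0601
finger_force: 0.0
```

Run:
```python
from h import *
for n in ("top","scene","wrist"):
    im,K,C=snap(n); np.savez(n+"2.npz",im=im,K=K,C=C); 
    if n=="wrist": W=im
    if n=="scene": Sc=im
# one picture: enlarged scene crop and the wrist view
a=cv2.resize(Sc[150:260,280:420],(381,300),interpolation=cv2.INTER_CUBIC); b=cv2.resize(W,(400,300),interpolation=cv2.INTER_AREA)
save("c5.png",np.hstack([a,b]))
```

```text
(no output)
```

View pics/c5.png

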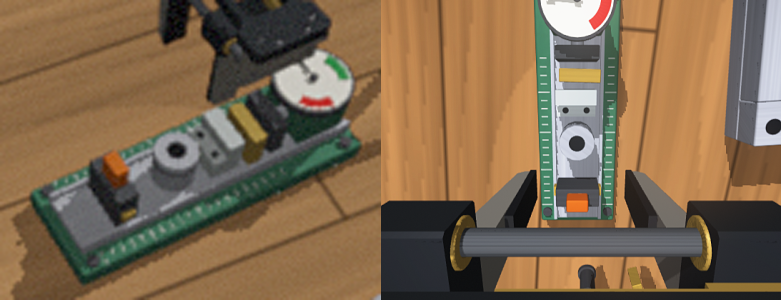

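The view shows bush, step block and shim standing in line, square in the channel, with the fingers clear and the needle at zero. That was my tenth picture, so everything from here is numeric. I'll write a needle reader and work out the move behind the tab.

```bash
cat >> h.py <<'E'
def needle(im,K,C,O=(.5838,.1709),yaw=np.radians(4.74)):
    V=im.max(2); M=np.linalg.inv(C); pts=[]; n=0
    c,s=np.cos(yaw),np.sin(yaw); g=np.array([(x,y) for x in np.arange(-29,29.1,.5) for y in np.arange(-29,29.1,.5) if 9<np.hypot(x,y)<27])/1000
    L=g+[0.0002,.1251]; W=np.c_[O[0]+c*L[:,0]-s*L[:,1],O[1]+s*L[:,0]+c*L[:,1],np.full(len(L),.09),np.ones(len(L))]
    P=(M@W.T)[:3]; uv=(K@P); uv=(uv[:2]/uv[2]).astype(np.float32)
    v=cv2.remap(im,uv[0][None],uv[1][None],cv2.INTER_LINEAR,borderValue=(128,0,255))[0].astype(float)
    mx=v.max(1); white=(v.min(1)>170).mean(); a=np.arctan2(g[:,1],-g[:,0])
    w=np.clip(120-mx,0,None)*(v.max(1)-v.min(1)<50); r=np.hypot(*g.T)
    z=(w/r*np.exp(1j*a)).sum(); return round(float(np.angle(z)),3),round(float(abs(z)/((w/r).sum()+1e-9)),2),round(float(white),2)
E
python3 - <<'E'
from h import *
for f in ("w2","w4","w7","w8","top0","top2","scene0","scene2"):
    d=np.load(f+".npz"); print(f,needle(d["im"],d["K"],d["C"]))
go(.5927,.0633,.10,4.74)
E
```

```text
w2 (0.016, 1.0, 0.84)
w4 (0.052, 1.0, 0.85)
w7 (0.064, 1.0, 0.85)
w8 (0.055, 1.0, 0.85)
top0 (-0.107, 1.0, 0.74)
top2 (2.073, 0.65, 0.38)
scene0 (-0.051, 1.0, 0.75)
scene2 (-0.01, 0.96, 0.69)
pos [-0.1828, -0.0033, 0.1043] rot [0.0008, 0.0, 0.0001] cur phi 4.77 rows>= 1.683723718750777 0.002641306861274031 at [0.5865 0.1545 0.1521]
```

send_rows --gripper '[0,0,0,0,0,0,0,0]' --delta_pos '[[-0.1,-0.004,0],[-0.183,-0.004,0],[-0.183,-0.004,0],[-0.183,-0.004,0.05],[-0.183,-0.004,0.1],[-0.183,-0.004,0.15],[-0.183,-0.004,0.19],[-0.183,-0.004,0.206]]' --delta_rot '[[0,0,0],[0,0,0],[0,0,0],[0,0,0],[0,0,0],[0,0,0],[0,0,0],[0,0,0]]'

```text
clock: 29.08
ee_pos: [0.5889, 0.0638, 0.0446]
tcp_rot: [-3.138, -0.001, 1.655]
wrist_force: [0.1, 0.4, 0.3]
gripper_width: 0.0002
finger_force: 0.0
```

send_rows --gripper '[0,0]' --delta_pos '[[0,0,0],[0,0,0]]' --delta_rot '[[0,0,0],[0,0,0]]'

```text
clock: 29.32
ee_pos: [0.5913, 0.063, 0.0479]
tcp_rot: [3.14, 0.0, 1.654]
wrist_force: [0.5, -0.6, -1.0]
gripper_width: 0.0005
finger_force: 0.0
```

Run:
```python
from h import *
print(needle(*snap("scene")))
go(.5883,.1172,.049,4.74)
```

```text
(-0.049, 1.0, 0.76)
pos [0.1086, 0.0028, -0.0021] rot [0.0003, 0.0001, 0.0001] cur phi 4.76 rows>= 0.8690459374780598 0.002210825781503445 at [0.5914 0.063  0.048 ]
```

send_rows --gripper '[0,0,0,0,0,0,0,0]' --delta_pos '[[0.012,0.001,0],[0.024,0.001,0],[0.034,0.001,0],[0.044,0.001,0],[0.054,0.001,0],[0.064,0.001,0],[0.072,0.001,0],[0.08,0.001,0]]' --delta_rot '[[0,0,0],[0,0,0],[0,0,0],[0,0,0],[0,0,0],[0,0,0],[0,0,0],[0,0,0]]'

```text
clock: 30.38
ee_pos: [0.5883, 0.1005, 0.0474]
tcp_rot: [3.141, 0.005, 1.654]
wrist_force: [-0.8, -10.2, 0.5]
gripper_width: 0.0005
finger_force: 4.6
```

Run:
```python
from h import *
im,K,C=snap("scene"); print(needle(im,K,C)); s=sensors.read_state(); print(s["ee_pos"].round(4),s["wrist_force"].round(1))
H,S,V=cv2.split(cv2.cvtColor(im,cv2.COLOR_RGB2HSV)); m=((H<14)&(S>200)&(V>130)).astype(np.uint8); m[:190]=0;m[235:]=0;m[:,:300]=0;m[:,390:]=0
c,_=cv2.findContours(m,cv2.RETR_EXTERNAL,cv2.CHAIN_APPROX_NONE)
for q in c: print(cv2.contourArea(q),cv2.minAreaRect(q)[0],ray(K,C,*cv2.minAreaRect(q)[0],.085).round(4))
```

```text
(-0.051, 1.0, 0.76)
[0.5882 0.1011 0.0474] [ 0.2 -8.9  1.4]
```

send_rows --gripper '[0,0,0,0,0,0]' --delta_pos '[[0.01,0,0],[0.02,0,0],[0.03,0,0],[0.038,0,0],[0.044,0,0],[0.048,0,0]]' --delta_rot '[[0,0,0],[0,0,0],[0,0,0],[0,0,0],[0,0,0],[0,0,0]]'

```text
clock: 31.18
ee_pos: [0.5864, 0.1237, 0.0474]
tcp_rot: [3.141, 0.006, 1.655]
wrist_force: [0.7, -12.7, 1.5]
gripper_width: 0.0005
finger_force: 6.1
```

Run:
```python
from h import *
print(needle(*snap("scene"))); s=sensors.read_state(); print(s["ee_pos"].round(4),s["wrist_force"].round(1))
```

```text
(-0.049, 1.0, 0.76)
[0.5864 0.1239 0.0474] [  0.  -11.    1.4]
```

send_rows --gripper '[0,0,0,0]' --delta_pos '[[0.004,0,0],[0.008,0,0],[0.012,0,0],[0.012,0,0]]' --delta_rot '[[0,0,0],[0,0,0],[0,0,0],[0,0,0]]'

```text
clock: 31.72
ee_pos: [0.586, 0.1296, 0.0474]
tcp_rot: [3.141, 0.006, 1.654]
wrist_force: [0.0, -10.7, 1.4]
gripper_width: 0.0004
finger_force: 5.7
```

Run:
```python
from h import *
print(needle(*snap("scene"))); s=sensors.read_state(); print(s["ee_pos"].round(4),s["wrist_force"].round(1))
```

```text
(-0.051, 1.0, 0.76)
[0.586  0.1296 0.0474] [ -0.2 -11.    2.6]
```

send_rows --gripper '[0,0,0]' --delta_pos '[[0.004,0,0],[0.007,0,0],[0.007,0,0]]' --delta_rot '[[0,0,0],[0,0,0],[0,0,0]]'

```text
clock: 32.15
ee_pos: [0.5857, 0.1327, 0.0474]
tcp_rot: [3.141, 0.007, 1.655]
wrist_force: [-0.8, -12.3, 1.5]
gripper_width: 0.0004
finger_force: 6.2
```

Run:
```python
from h import *
print(needle(*snap("scene"))); s=sensors.read_state(); print(s["ee_pos"].round(4),s["wrist_force"].round(1))
```

```text
(0.318, 0.97, 0.75)
[0.5857 0.1327 0.0474] [  0.1 -11.8   1.7]
```

send_rows --gripper '[0,0,0]' --delta_pos '[[0.002,0,0],[0.003,0,0],[0.003,0,0]]' --delta_rot '[[0,0,0],[0,0,0],[0,0,0]]'

```text
clock: 32.58
ee_pos: [0.5856, 0.1335, 0.0475]
tcp_rot: [3.141, 0.008, 1.654]
wrist_force: [0.8, -14.0, 1.2]
gripper_width: 0.0006
finger_force: 7.2
```

Run:
```python
from h import *
print(needle(*snap("scene"))); s=sensors.read_state(); print(s["ee_pos"].round(4),s["wrist_force"].round(1))
```

```text
(0.373, 0.92, 0.77)
[0.5856 0.1336 0.0475] [  0.2 -13.9   1.6]
```

send_rows --gripper '[0,0,0]' --delta_pos '[[0.002,0,0],[0.003,0,0],[0.003,0,0]]' --delta_rot '[[0,0,0],[0,0,0],[0,0,0]]'

```text
clock: 33.0
ee_pos: [0.5855, 0.1346, 0.0475]
tcp_rot: [3.141, 0.009, 1.655]
wrist_force: [0.9, -15.1, 2.2]
gripper_width: 0.0007
finger_force: 7.9
```

Run:
```python
from h import *
im,K,C=snap("scene"); print(needle(im,K,C)); s=sensors.read_state(); print(s["ee_pos"].round(4),s["wrist_force"].round(1)); np.savez("scene3.npz",im=im,K=K,C=C)
```

```text
(1.056, 0.91, 0.8)
[0.5855 0.1346 0.0475] [ -0.2 -16.2   1.6]
```

send_rows --gripper '[0,0,0]' --delta_pos '[[0.002,0,0],[0.003,0,0],[0.003,0,0]]' --delta_rot '[[0,0,0],[0,0,0],[0,0,0]]'

```text
clock: 33.42
ee_pos: [0.5855, 0.1355, 0.0475]
tcp_rot: [3.141, 0.009, 1.654]
wrist_force: [0.2, -17.5, 1.8]
gripper_width: 0.0005
finger_force: 8.8
```

Run:
```python
from h import *
im,K,C=snap("scene"); print(needle(im,K,C)); s=sensors.read_state(); print(s["ee_pos"].round(4),s["wrist_force"].round(1))
```

```text
(1.663, 0.95, 0.78)
[0.5855 0.1355 0.0475] [  0.2 -17.6   1.7]
```

Needle reads 1.66, mid-green. I'll back off along -y, rise, and check from above with the wrist camera.

send_rows --gripper '[0,0,0,0,0,0,0]' --delta_pos '[[-0.015,0,0],[-0.04,0,0],[-0.05,0,0],[-0.05,0,-0.1],[-0.05,0,-0.2],[-0.05,0,-0.3],[-0.05,0,-0.3]]' --delta_rot '[[0,0,0],[0,0,0],[0,0,0],[0,0,0],[0,0,0],[0,0,0],[0,0,0]]'

```text
clock: 34.35
ee_pos: [0.5897, 0.1161, 0.2024]
tcp_rot: [3.132, 0.001, 1.654]
wrist_force: [-0.8, 0.2, -1.3]
gripper_width: 0.0001
finger_force: 0.0
```

send_rows --gripper '[0,0,0,0,0]' --delta_pos '[[0.1,0,-0.1],[0.16,0,-0.1],[0.16,0,-0.1],[0.16,0,-0.1],[0.16,0,-0.1]]' --delta_rot '[[0,0,0],[0,0,0],[0,0,0],[0,0,0],[0,0,0]]'

```text
clock: 34.98
ee_pos: [0.5795, 0.1945, 0.2455]
tcp_rot: [-3.139, 0.0, 1.653]
wrist_force: [0.4, 0.9, -0.4]
gripper_width: 0.0003
finger_force: 0.0
```

Run:
```python
from h import *
print("scene",needle(*snap("scene"))); im,K,C=snap("wrist"); print("wrist",needle(im,K,C),tool()[:3,3])
H,S,V=cv2.split(cv2.cvtColor(im,cv2.COLOR_RGB2HSV)); O=np.array([583.8,170.9]); y=np.radians(4.74); Rm=np.array([[np.cos(y),-np.sin(y)],[np.sin(y),np.cos(y)]])
for n,m in (("shim",(H>=16)&(H<34)&(S>110)&(V>150)),("grey",(S<60)&(V>205)),("tab",(H<14)&(S>200)&(V>150))):
    c,_=cv2.findContours(m.astype(np.uint8),cv2.RETR_EXTERNAL,cv2.CHAIN_APPROX_NONE)
    for q in c:
        if cv2.contourArea(q)<60: continue
        w=np.array([(ray(K,C,*p[0],.068 if n!="tab" else .094)[:2]*1000-O) for p in q])@Rm; r=cv2.minAreaRect(w.astype(np.float32))
        if abs(r[0][0])<30 and -100<r[0][1]<80: print(n,np.round(r[0],1),np.round(r[1],1),round(r[2],1))
```

```text
scene (1.618, 0.9, 0.77)
wrist (1.391, 0.79, 0.85) [0.57976975 0.19462822 0.24606082]
shim [ 3.6 69.4] [43.2 12.8] 0.0
grey [24.6  4.6] [ 7.3 20.3] 1.1
grey [-2.8 34.7] [82.  45.7] 87.3
grey [-26.7  30. ] [  3.4 141.6] 0.0
tab [  0.  -15.2] [21.9 16.5] 0.0
```

Run:
```python
from h import *
for _ in range(4): print("wrist",needle(*snap("wrist")))
print(needle(*snap("scene"))); s=sensors.read_state(); print(s["clock"],np.abs(s["joint_velocities"]).max())
print(ticket.close_job())
```

```text
wrist (1.333, 0.76, 0.85)
wrist (1.33, 0.76, 0.85)
wrist (1.393, 0.79, 0.85)
wrist (1.438, 0.81, 0.85)
(1.639, 0.92, 0.77)
35.325 0.003098784583794278
the job is handed in; nothing more can be done
None
```

I handed the job in at 35.3 s with the bush, step block and shim clamped in the caliper channel, the jaw let go and the arm clear; my last needle readings were 1.4 rad (wrist camera) and 1.6 rad (scene camera), both in the green band, but no verdict came back.

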